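Turn the relay base-plate down and clamp it in the wiring jig

ROBOT

A 6-joint arm with a two-finger parallel gripper is mounted at the origin on a cart in front of the work surface, level with it; the furniture and walls round the work are solid. World frame = base frame: x ahead of the robot, y to its left, z up, the work surface at z = 0. Lengths are in mm, angles in rad, forces in N, time in s.
With the tool pointing down it reaches from about 400 to 925 mm from the base axis. Payload 12.5 kg.
Tool frame: the origin (TCP) lies at the very end of the fingers, on their centre line; the grasp point (between the pads) lies 19 mm behind it; z points along the fingers, y is the line along which they close (so a half turn about z gives the same grasp; the last joint's range is limited). The gripper opens to 95 mm and grips with 3 to 60 N. Pads are 20 mm wide; open, the fingers measure 119 mm over their backs; the gripper's body (75 mm by 180 mm) begins 59 mm behind the grasp point.
Start: joints at [-1.341, 0.491, 1.559, -0, 1.092, -0.106], TCP at [205.976, -590.102, 214.661] pointing down, gripper open.
Joint ranges: [-3.1, 3.1], [-0.84, 2.19], [0.05, 2.79], [-1.13, 4.28], [0.06, 2.93], [-2.69, 2.69]. Speed limits (rad/s): [2.22, 2.22, 2.79, 3.14, 3.14, 3.14].

INTERFACE

Orientations are given as [roll, pitch, yaw] about the fixed x, y, z axes, in that order (R = Rz(yaw) Ry(pitch) Rx(roll)).
In Python, from cell import state, read_camera, camera_info, job_done gives the robot as it stands.
- The arm moves only by the tool creep_tool, called after ">>>" as name(argument=value, ...), one argument or row to a line, values as JSON. Schema: {"type":"object","properties":{"rows":{"type":"array","items":{"type":"number"},"minItems":5,"maxItems":25},"only":{"type":"string"},"quiet":{"type":"boolean"},"lines":{"type":"string"}},"required":["rows"],"additionalProperties":false}. rows is one flat list of numbers that holds 1 to 5 rows one after another, with no inner brackets; each row has 5 numbers: dx, dy, dz in units of 20 mm, then a turn about the tool's z in units of 0.1 rad, then the opening from 0.0 (shut) to 1.0 (fully open); each row is the pose to reach, as a shift and turn from the pose commanded when the call began, along the tool's axes at that moment; what a row does not reach only later rows make up. A row lasts 1/12 s, in which the tool goes at most 41.7 mm and 0.125 rad, less where a joint would pass 70% of its speed; a pose out of reach is approached as far as the arm can. The fingers move at their own pace and stop on an object; the grip force is fixed at half the most. Time passes only in rows, so rows that do not move let the fingers close. The tool returns the time, the measured TCP pose, the force, the opening and the grip force at its end. only (a regular expression) keeps the lines of the reply that match it, lines (a string "A,B") keeps lines A to B, and quiet returns only ok. Input that does not fit is refused with a message, and nothing moves.
- state(): the state, without advancing time (a new reading comes with each control period).
- read_camera(name): name is "scene" or "top" or "wrist"; returns (picture, depth): 384x512x3 uint8, red, green, blue; 384x512 float32, mm along the optical axis (not along the pixel's ray), 0 where there is no reading.
- camera_info(name): a dict with "vertical_fov" (degrees; the focal length in pixels is half the picture's height over the tangent of half this angle, whatever the lens; pixels are square), "cx", "cy" (the principal point, pixels), "origin" and "attitude" of the camera in the world. Camera axes: x right, y down, z forward; pixel columns grow to the right and rows downward; lengths in mm; the calibration is good to about 2 mm. A picture is of the moment at which its call begins: read the wrist's pose just before it. camera_info takes no time and is no camera call; for the wrist camera it gives the pose at the moment of the call.
- job_done(): hands the job in; it is judged then, once.
The state is a dict: "t": time; "joints": joint angles; "qvel": joint speeds; "tau": joint torques, N m; "eef_pos": TCP position; "tcp_rot": TCP orientation; "ft_force": force on the tool from outside, world axes, zero at the start; "moment": the same for the moment, N m; "opening": opening from 0.0 (shut) to 1.0 (fully open); "grip_force": force on a finger pad.
Only numpy, scipy, OpenCV 4.12 (cv2) and the standard library are available. Lean on these libraries where they do the work, as an engineer would, in place of code of your own. Each camera call takes 0.05 s, during which the arm holds its last target. There are 200 camera calls.

TASK

The relay lies upside down on the worktop. Turn it over so that its screw terminals face up, set it flat between the corner stops of the wiring jig without dropping it, then swing the jig's clamp arm fully home over it and let go. Leave the solder reel, flux bottle, pliers and clamp meter where they are.

Things in the scene. Friction and masses are not known exactly. Their poses are not given: they have to be found in the camera images.
- relay: Grey block relay, 58 (x) x 45 (y) x 27 mm (z), about 90 g. Origin: centre of the outer face of its 4 mm aluminium base plate; z points from there out of the terminal side. Solid to z = 20 mm, then at both x ends barrier ribs and screws up to 27 mm. Sides flat: it can stand by itself on any side. Starts base plate up, z down, origin 27 mm above the worktop. A half turn about z makes no difference.
- nest (a point): Centre of the nest floor on the fixed aluminium jig plate (x -55..55, y -57.5..127.5 mm), 10 mm above the worktop; z up. Four dark L-shaped corner stops, 9 mm tall, 5 mm thick, leave 63 mm along x and 50 mm along y for the relay, its 58 mm side along x; they cover only the last 5 mm of each side, so the middles are free for fingers.
- clamp (a joint): Angle of the clamp arm about its upright pivot, rad: 0 = fully home at its stop, arm over the nest; grows as the arm swings away, clockwise seen from above (at 1.57 the arm points along the nest's -x), to 2.2. Starts open at 1.35 to 1.9 and stays where it is left; about 0.7 N at the knob moves it.
- clamp_pivot (a point): Point on the clamp's upright pivot axis at the underside of the arm, 42 mm above the worktop, 85 mm from the nest centre along the nest's +y. A steel post of 20 mm diameter (28 mm at its foot) stands under it; its nut reaches 55 mm.
- clamp_knob (a point): Middle of the upright round black knob on the arm's tip, 85 mm from the pivot axis: 18 mm diameter, 55 to 79 mm above the worktop. The arm is a dark bar 16 mm wide, 42 to 49 mm up; a rubber pad under its tip reaches down to 39.5 mm and passes 2.5 mm over a seated relay (top at 37 mm). With the arm home the knob is over the nest centre.
- solder_reel: Blue-and-white reel of solder, 45 mm diameter, 28 mm tall, bystander. Origin under its centre.
- flux_bottle: White dropper bottle, 40 mm diameter, 97 mm tall, bystander. Origin under its centre.
- pliers: Black pliers lying flat, 51 x 151 x 14 mm, bystander. Origin under their centre.
- clamp_meter: Dark hand-held meter lying flat, 62 x 140 x 33 mm, bystander. Origin under its centre.
Mind the look-alikes: they are no part of the job. There is more than one size of the relay; the one meant has the size given above.

How it is judged (in metres and radians):
On the way:
1. the relay lies terminals up, flat on the nest floor between the corner stops (angle between relay's own z axis and vertical below 0.08 rad and horizontal distance between relay and nest below 0.007 m and z of relay in the frame of nest below 0.003 m and angle between the x axis of relay and the x axis of nest, either way round below 0.2 rad), for 0.2 s.
At the end, for the whole second after the job is handed in: The relay lies terminals up (within 0.08 rad of level) between the corner stops, its base plate within 3 mm of the nest floor and its centre within 7 mm of the nest centre, long side along the nest within 0.2 rad either way round, at rest; the clamp arm is within 0.1 rad of fully home over it (all of step 1 and value of joint clamp below 0.1 rad and linear speed of relay below 0.02 m/s); the robot touches nothing.
It fails at once if the relay is dropped (falls unheld faster than 0.7 m/s) (linear speed of relay above 0.7 m/s and contact force between relay and the fingers below 0.01 N).
It fails at once if a bystander is moved by more than 25 mm (distance of any of solder_reel, flux_bottle, pliers, clamp_meter from where it was at the start of the episode above 0.025 m).
It also fails if it takes over 72 s, if anything falls off the work surface, if the arm or the gripper's body presses on something with over 40 N, if the wrist force passes 120 N, or if a joint passes its speed limit or range.

## Working session

There is one attempt and no reset: what is moved stays moved. The work goes in short steps, Python scripts to look and compute and a tool call to move; the robot and the scene stay as the last step left them, time stands still between calls to the robot, and variables do not carry over. Pictures are saved under pics/ and viewed, at most 10 in all, crops included, and the job is handed in when it is done.

```bash
mkdir -p pics; ls; python3 - <<'E'
from cell import *
import cv2,numpy as np
print(state())
for n in("scene","top","wrist"):
    ci=camera_info(n);p,d=read_camera(n);print(n,ci)
    cv2.imwrite(f"pics/{n}0.png",p[:,:,::-1]);np.savez(f"{n}0.npz",p=p,d=d,**ci)
E
ls
```

```text
pics
{'t': 0.0, 'joints': array([-1.34064543e+00,  4.91542726e-01,  1.55945897e+00, -4.88653044e-05,
        1.09172642e+00, -1.05570599e-01]), 'qvel': array([-3.88933123e-05,  2.63898911e-04,  1.51992839e-03, -7.18981054e-04,
       -1.57782734e-03, -6.34820540e-04]), 'tau': array([ 3.56812707e-03, -6.12636566e+01, -2.58179677e+01,  6.94006914e-02,
        4.82691871e-02, -1.25339643e-04]), 'eef_pos': array([ 205.87509563, -589.84633371,  214.06893918]), 'tcp_rot': array([-3.14045895e+00, -7.65509135e-05,  3.35744001e-01]), 'ft_force': array([-0.71733121, -0.31416072, -0.24949844]), 'moment': array([-0.02647756,  0.00388795, -0.03298061]), 'grip_force': 0.0, 'opening': 1.0004563643004998}
scene {'vertical_fov': 55.70137525577606, 'cx': 253.33231293776132, 'cy': 193.42520626536142, 'origin': array([-111.69734478,  445.32483368,  957.09877656]), 'attitude': array([-2.39557451, -0.00348365, -2.19179746])}
top {'vertical_fov': 54.97047514040479, 'cx': 248.65830403604915, 'cy': 195.6619310399659, 'origin': array([ 407.86108929,   -7.44328316, 1264.32875764]), 'attitude': array([-3.05534412, -0.00503712, -1.58928794])}
wrist {'vertical_fov': 58.64637309971717, 'cx': 251.44876236029612, 'cy': 190.96790804481398, 'origin': array([ 281.87125463, -563.59157582,  384.1163417 ]), 'attitude': array([ 2.85351689e+00,  1.03874493e-03, -1.23455408e+00])}
pics
scene0.npz
top0.npz
wrist0.npz
```

View pics/top0.png

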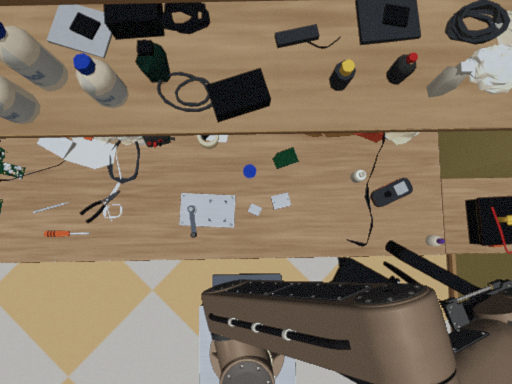

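View pics/scene0.png

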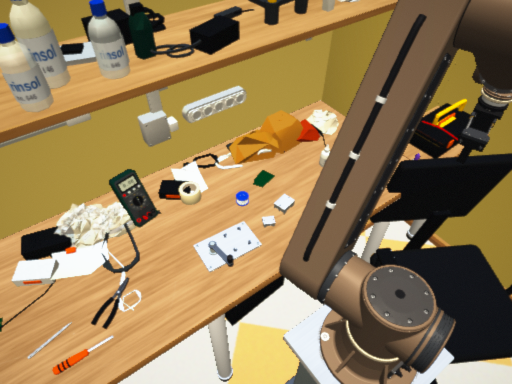

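```bash
cat > h.py <<'E'
from cell import *
import cv2,numpy as np
from scipy.spatial.transform import Rotation as R
def load(f):
    z=np.load(f); return z['p'],z['d'],{k:z[k] for k in('vertical_fov','cx','cy','origin','attitude')}
def grab(n,f):
    ci=camera_info(n);p,d=read_camera(n);np.savez(f+'.npz',p=p,d=d,**ci);cv2.imwrite('pics/'+f+'.png',p[:,:,::-1]);return p,d,ci
def ray(ci,uv):
    f=192/np.tan(np.radians(ci['vertical_fov'])/2);uv=np.atleast_2d(np.array(uv,float))
    v=np.c_[(uv[:,0]-ci['cx'])/f,(uv[:,1]-ci['cy'])/f,np.ones(len(uv))]
    return R.from_euler('xyz',ci['attitude']).apply(v)
def plane(ci,uv,z):
    r=ray(ci,uv);o=np.array(ci['origin']);return o+r*((z-o[2])/r[:,2])[:,None]
def cloud(d,ci):
    h,w=d.shape;u,v=np.meshgrid(np.arange(w),np.arange(h));r=ray(ci,np.c_[u.ravel(),v.ravel()])
    return (np.array(ci['origin'])+r*d.ravel()[:,None]).reshape(h,w,3)
E
python3 - <<'E'
from h import *
p,d,ci=load('top0.npz')
c=p[120:265,170:430];cv2.imwrite('pics/topc.png',cv2.resize(c[:,:,::-1],None,fx=3,fy=3,interpolation=cv2.INTER_CUBIC))
C=cloud(d,ci)
for n,u,v in[('rel',281,201),('small',255,210),('jig',225,217),('reel',250,171),('flux',360,175),('meter',390,192),('plate L',183,210),('shelf edge',250,130),('front',250,258),('wood',300,230),('knob',193,234),('piv',192,209),('green',286,158),('cable',370,220)]:
    print(n,C[v,u].round(),d[v,u])
E
```

```text
rel [ 495. -124.   29.] 1238.5895
small [466. -36.  22.] 1243.1067
jig [445.  66.   8.] 1254.6544
reel [598. -22.  30.] 1246.2236
flux [ 571. -378.   80.] 1196.8403
meter [ 518. -490.   34.] 1238.7393
plate L [471. 208.   9.] 1254.9534
shelf edge [602. -17. 540.] 738.47864
front [305. -16.  -3.] 1253.5448
wood [ 396. -189.    0.] 1259.7468
knob [391. 165.  76.] 1180.774
piv [472. 171.  53.] 1210.701
green [ 644. -147.    8.] 1273.1382
cable [ 426. -431.   -4.] 1267.9034
```

View pics/topc.png

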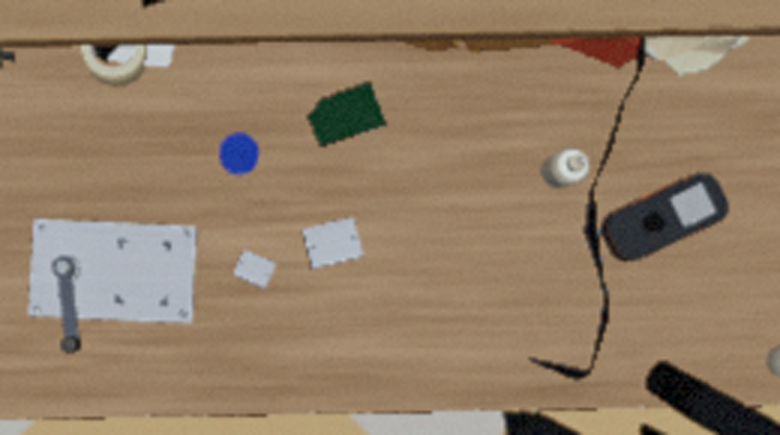

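```bash
cat >> h.py <<'E'
def blobs(p,box,C=None,thr=150,sat=45):
    u0,v0,u1,v1=box;hsv=cv2.cvtColor(p,cv2.COLOR_RGB2HSV);m=((hsv[...,2]>thr)&(hsv[...,1]<sat)).astype(np.uint8)
    k=np.zeros_like(m);k[v0:v1,u0:u1]=1;m*=k
    cs,_=cv2.findContours(m,cv2.RETR_EXTERNAL,cv2.CHAIN_APPROX_NONE);return [c[:,0] for c in cs if cv2.contourArea(c)>40]
def rect(ci,c,z):
    P=plane(ci,c,z)[:,:2].astype(np.float32);(x,y),(w,h),a=cv2.minAreaRect(P)
    if w<h:w,h,a=h,w,a+90
    return np.round([x,y,w,h,(a+90)%180-90],1)
def goto(x,y,z,yaw=None):
    s=state();r=R.from_euler('xyz',s['tcp_rot']);dv=r.inv().apply(np.array([x,y,z])-s['eef_pos'])
    print('at',s['eef_pos'].round(1),'yaw',round(s['tcp_rot'][2],4),'delta',dv.round(1),'turn',None if yaw is None else round(s['tcp_rot'][2]-yaw,3),'t',round(s['t'],2))
E
python3 - <<'E'
from h import *
p,d,ci=load('top0.npz')
for c in blobs(p,(170,185,300,235)): print(c.mean(0).round(),[rect(ci,c,z) for z in(10,27)])
goto(450,-90,214,0)
E
```

```text
[254. 209.] [array([469.6, -34.4,  39.6,  30.5,  62.4]), array([468.8, -34.1,  39. ,  30.1,  62.4])]
[204. 210.] [array([469.7, 125.9, 186.8, 111.8,  86.3]), array([468.8, 124.1, 184.3, 110.3,  86.3])]
[281. 200.] [array([ 497.5, -125. ,   60.7,   48. ,  -77. ]), array([ 496.3, -123.4,   59.8,   47.4,  -77. ])]
at [ 205.9 -589.9  214.2] yaw 0.3358 delta [ 395.2 -391.6    0.5] turn 0.336 t 0.15
```

The manual's scale: shifts go in units of 20 mm and turns go in units of 0.1 rad. Converting my numbers, -145 mm is -7.25, 145 mm is 7.25, 0.1 rad is 1.

>>> creep_tool(
  rows=[7.25, -7.25, 0, 1, 1, 7.25, -7.25, 0, 1, 1, 7.25, -7.25, 0, 1, 1, 7.25, -7.25, 0, 1, 1, 7.25, -7.25, 0, 1, 1],
)

```text
t: 0.57
eef_pos: [295.5, -403.2, 214.5]
tcp_rot: [-3.141, 0.0, 0.236]
ft_force: [0.9, -0.3, 0.4]
opening: 1.002
grip_force: 0.0
```

```bash
python3 - <<'E'
from h import *
goto(450,-90,214,0.227)
E
```

```text
at [ 295.5 -403.2  214.5] yaw 0.2355 delta [ 223.4 -268.5    0.6] turn 0.009 t 0.57
```

>>> creep_tool(
  rows=[6, -7.25, 0, 0, 1, 6, -7.25, 0, 0, 1, 6, -7.25, 0, 0, 1, 6, -7.25, 0, 0, 1, 6, -7.25, 0, 0, 1],
)

```text
t: 0.98
eef_pos: [378.6, -233.0, 214.7]
tcp_rot: [-3.141, -0.0, 0.237]
ft_force: [1.0, -0.8, 0.4]
opening: 1.004
grip_force: 0.0
```

>>> creep_tool(
  rows=[5, -6, 0, 0, 1, 5, -6, 0, 0, 1, 5, -6, 0, 0, 1, 5, -6, 0, 0, 1, 5, -6, 0, 0, 1],
)

```text
t: 1.4
eef_pos: [448.5, -92.4, 214.6]
tcp_rot: [-3.141, -0.001, 0.24]
ft_force: [0.0, 0.3, 0.6]
opening: 1.002
grip_force: 0.0
```

```bash
python3 - <<'E'
from h import *
p,d,ci=grab('wrist','w1');goto(450,-90,214,.227)
C=cloud(d,ci)
for c in blobs(p,(0,0,512,384)):
    m=c.mean(0).astype(int);print(m,len(c),C[m[1],m[0]].round(),[rect(ci,c,z) for z in(10,27)])
E
```

```text
at [447.7 -94.1 214.5] yaw 0.2401 delta [ 3.2 -3.5  0.5] turn 0.013 t 1.45
[131 356] 73 [148.   4.  -0.] [array([159.6,   0.5,  46.8,   9.7, -76.2]), array([176.3,  -2.8,  44.7,   9.3, -76.2])]
[242 333] 157 [-378. -256. -752.] [array([ 222.5, -141.1,   76.3,   61. ,  -76.2]), array([ 236.3, -138. ,   72.9,   58.2,  -76.2])]
[262 283] 114 [-140. -277. -749.] [array([ 309.7, -143.2,   66.1,   16.8,  -76.2]), array([ 319.5, -140. ,   63.1,   16.1,  -76.2])]
[ 55 250] 298 [527. -73. 385.] [array([279.7, 107.8, 140.7,  62.6, -89.9]), array([290.9,  99.6, 134.3,  59.8, -89.9])]
[202 135] 100 [469. -33.  18.] [array([467.9, -33.3,  40. ,  31.2,  63.8]), array([470.6, -35.1,  38.1,  29.8,  63.8])]
[290 129] 194 [ 498. -121.   28.] [array([ 495.5, -124.3,   61.4,   47.3,  -76.2]), array([ 496.9, -122. ,   58.6,   45.2,  -76.2])]
[67 96] 501 [474. 115.   9.] [array([469.6, 111.8, 155. , 109.8,  86.5]), array([472.2, 103.4, 148. , 104.8,  86.5])]
```

View pics/w1.png

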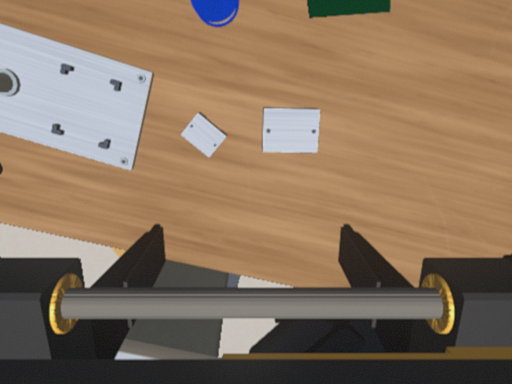

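```bash
python3 - <<'E'
from h import *
p,d,ci=load('w1.npz');C=cloud(d,ci)
P=plane(ci,[(67,69),(117,85),(57,129),(105,144)],17);print(P.round(1),P.mean(0))
g=cv2.cvtColor(p,cv2.COLOR_RGB2GRAY);roi=(g<110).astype(np.uint8)
cs,_=cv2.findContours(roi[40:165,35:140].copy(),cv2.RETR_EXTERNAL,cv2.CHAIN_APPROX_NONE)
for c in cs:
    c=c[:,0]+[35,40];
    if len(c)>8:m=c.mean(0);print(m.round(1),len(c),plane(ci,m,17)[0].round(1))
goto(497,-122,60,.2409);goto(497,-122,4,.2409)
E
```

```text
[[501.7 113.4  17. ]
 [498.3  62.1  17. ]
 [438.4 118.3  17. ]
 [434.6  66.8  17. ]] [468.24046942  90.12327853  17.        ]
[104.9 143.7] 27 [434.9  66.9  17. ]
[136.5 149.7] 59 [436.5  32.9  17. ]
[ 57.3 129.3] 33 [438.2 118.   17. ]
[116.2  84.4] 31 [498.7  62.9  17. ]
[66.2 68.5] 34 [502.  114.2  17. ]
at [447.7 -94.1 214.5] yaw 0.2401 delta [ 41.2  38.8 154.5] turn -0.001 t 1.45
at [447.7 -94.1 214.5] yaw 0.2401 delta [ 41.2  38.8 210.5] turn -0.001 t 1.45
```

>>> creep_tool(
  rows=[2, 1.9, 0, 0, 1, 2.05, 1.95, 2, 0, 1, 2.05, 1.95, 4, 0, 1, 2.05, 1.95, 6, 0, 1, 2.05, 1.95, 7.75, 0, 1],
)

```text
t: 1.87
eef_pos: [495.2, -125.7, 57.4]
tcp_rot: [-3.141, 0.001, 0.235]
ft_force: [0.2, -0.0, -0.4]
opening: 0.999
grip_force: 0.0
```

>>> creep_tool(
  rows=[0, 0, 1.5, 0, 1, 0, 0, 2.5, 0, 1, 0, 0, 2.75, 0, 1, 0, 0, 2.75, 0, 0.9, 0, 0, 2.75, 0, 0.85],
)

```text
t: 2.28
eef_pos: [496.3, -125.4, 5.3]
tcp_rot: [3.141, -0.0, 0.235]
ft_force: [-0.2, -0.6, 0.7]
opening: 0.91
grip_force: 0.0
```

```bash
python3 - <<'E'
from h import *
goto(497,-122,4,.2409)
E
```

```text
at [ 496.3 -125.4    5.3] yaw 0.2351 delta [ 1.5 -3.1  1.3] turn -0.006 t 2.28
```

Shift 3 mm sideways, close, lift a little.

Scaled: -3 mm is -0.15, 1.5 mm is 0.075.

>>> creep_tool(
  rows=[0.075, -0.15, 0, 0, 0.85, 0.075, -0.15, 0, 0, 0.5, 0.075, -0.15, 0, 0, 0.5, 0.075, -0.15, 0, 0, 0.5, 0.075, -0.15, 0, 0, 0.5],
)

```text
t: 2.7
eef_pos: [497.0, -121.5, 5.1]
tcp_rot: [3.141, -0.001, 0.236]
ft_force: [-0.7, -0.9, -0.1]
opening: 0.63
grip_force: 0.8
```

>>> creep_tool(
  rows=[0, 0, 0, 0, 0.5, 0, 0, 0, 0, 0.5, 0, 0, -0.5, 0, 0.5, 0, 0, -1.5, 0, 0.5, 0, 0, -2, 0, 0.5],
)

```text
t: 3.12
eef_pos: [497.1, -121.5, 46.3]
tcp_rot: [3.141, -0.001, 0.236]
ft_force: [0.0, 0.6, -0.3]
opening: 0.609
grip_force: 30.0
```

```bash
python3 - <<'E'
from h import *
goto(549,97,45,-0.063)
p,d,ci=grab('wrist','w2');C=cloud(d,ci)
print(state()['opening'],state()['ft_force'])
# plate -> edge refine
for c in blobs(p,(0,0,512,384)):
    m=c.mean(0).astype(int)
    if m[1]<300: print(m,len(c),C[m[1],m[0]].round())
E
```

```text
at [ 497.1 -121.5   46.3] yaw 0.2358 delta [ 101.6 -200.3    1.3] turn 0.299 t 3.12
0.6052040087807786 [ 1.26874013 -0.02171773  0.69357645]
[251 252] 368 [ 503. -120.   69.]
[105 231] 167 [472. -34.  19.]
[  3 183] 242 [484.  35.  10.]
[139  25] 117 [593. -37.  18.]
```

>>> creep_tool(
  rows=[1, -1.75, 0, 1, 0.5, 2, -3.6, 0, 2, 0.5, 2.9, -5.4, 0, 3, 0.5, 3.8, -7.2, 0, 3, 0.5, 4.6, -9, 0, 3, 0.5],
)

```text
t: 3.58
eef_pos: [544.6, 77.0, 44.6]
tcp_rot: [3.142, -0.0, -0.065]
ft_force: [0.0, -0.4, -0.6]
opening: 0.607
grip_force: 30.0
```

```bash
python3 - <<'E'
from h import *
goto(549,97,6,-0.063)
E
```

```text
at [544.6  77.   44.6] yaw -0.0651 delta [  3.1 -20.2  38.6] turn -0.002 t 3.58
```

>>> creep_tool(
  rows=[0.15, -0.95, 0, 0, 0.5, 0.15, -0.95, 1, 0, 0.5, 0.15, -0.95, 1.8, 0, 0.5, 0.15, -0.95, 1.9, 0, 0.5, 0.15, -0.95, 1.9, 0, 0.5],
)

```text
t: 4.0
eef_pos: [548.0, 94.1, 5.9]
tcp_rot: [3.141, 0.001, -0.064]
ft_force: [-0.7, -0.3, 0.4]
opening: 0.609
grip_force: 30.0
```

```bash
python3 - <<'E'
from h import *
goto(549,97,5,-0.063);p,d,ci=grab('wrist','w3');C=cloud(d,ci)
g=p.copy();cv2.imwrite('pics/w3.png',g[:,:,::-1])
E
```

```text
at [548.   94.1   5.9] yaw -0.0639 delta [ 0.8 -3.   0.9] turn -0.001 t 4.0
```

View pics/w3.png

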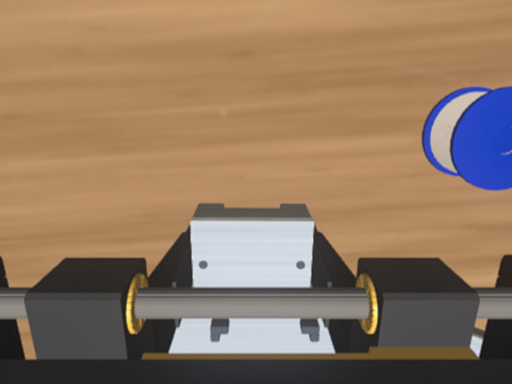

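Scaled: 1 mm is 0.05, -60 mm is -3.

>>> creep_tool(
  rows=[0, 0, 0.05, 0, 0.5, 0, 0, 0.05, 0, 0.75, 0, 0, 0.05, 0, 0.75, 0, 0, -1.25, 0, 0.75, 0, 0, -3, 0, 0.5],
)

```text
t: 4.47
eef_pos: [547.1, 93.5, 65.4]
tcp_rot: [3.141, 0.005, -0.065]
ft_force: [-0.1, 0.4, -1.1]
opening: 0.713
grip_force: 0.0
```

>>> creep_tool(
  rows=[1.25, 0, 0, 0, 0, 2.4, 0.15, 0, 0, 0, 2.4, 0.15, 0, 0, 0, 2.4, 0.15, 1.75, 0, 0, 2.4, 0.15, 2.75, 0, 0],
)

```text
t: 4.88
eef_pos: [595.7, 87.5, 10.5]
tcp_rot: [3.142, -0.0, -0.065]
ft_force: [-1.0, -0.1, -0.8]
opening: 0.388
grip_force: 0.0
```

```bash
python3 - <<'E'
from h import *
goto(590,94,3,-0.063)
p,d,ci=grab('wrist','w4')
for c in blobs(p,(0,150,512,384)):
  m=c.mean(0).round()
  if m[1]<350:print(m,rect(ci,c,27))
E
```

```text
at [595.7  87.5  10.5] yaw -0.0647 delta [-6.1 -6.1  7.5] turn -0.002 t 4.88
[251. 337.] [549.8  90.4  58.3  22.3  86.3]
[472. 311.] [558.1 -25.9  41.1   5.5  86.3]
[251. 310.] [565.8  89.4  77.8   6.1  86.3]
[ 35. 310.] [573.1 202.4  36.8   6.1  86.3]
[432. 209.] [ 6.151e+02  6.000e-01  3.520e+01  1.890e+01 -3.700e+01]
```

>>> creep_tool(
  rows=[0, -0.3, 0.15, 0, 0, 0, -0.3, 0.35, 0, 0, 0, -0.3, 0.35, 0, 0, -0.4, -0.3, 0.35, 0, 0, -0.6, -0.3, 0.35, 0, 0],
)

```text
t: 5.35
eef_pos: [583.9, 94.6, 5.4]
tcp_rot: [-3.142, -0.001, -0.064]
ft_force: [-0.4, 0.0, -0.6]
opening: 0.021
grip_force: 0.0
```

>>> creep_tool(
  rows=[-0.1, 0, 0, 0, 0, -0.2, 0, 0, 0, 0, -0.2, 0, 0, 0, 0],
)

```text
t: 5.6
eef_pos: [580.5, 94.8, 5.1]
tcp_rot: [3.142, -0.001, -0.064]
ft_force: [0.5, 1.0, 0.2]
opening: 0.005
grip_force: 0.0
```

>>> creep_tool(
  rows=[-0.075, 0, 0, 0, 0, -0.075, 0, 0, 0, 0],
)

```text
t: 5.77
eef_pos: [580.2, 94.8, 5.1]
tcp_rot: [-3.141, -0.003, -0.064]
ft_force: [4.7, -1.4, 1.3]
opening: -0.001
grip_force: 2.4
```

>>> creep_tool(
  rows=[-0.075, 0, 0, 0, 0, -0.075, 0, 0, 0, 0],
)

```text
t: 5.93
eef_pos: [580.1, 94.8, 5.4]
tcp_rot: [-3.141, -0.006, -0.064]
ft_force: [8.8, -0.6, 1.8]
opening: 0.005
grip_force: 4.7
```

Scaled: -8 mm is -0.4, -6 mm is -0.3.

>>> creep_tool(
  rows=[0, 0, -0.1, 0, 0, -0.01, 0, -0.2, 0, 0, -0.02, 0, -0.3, 0, 0, -0.025, 0, -0.4, 0, 0, -0.035, 0, -0.5, 0, 0],
)

```text
t: 6.35
eef_pos: [578.9, 94.9, 15.3]
tcp_rot: [-3.141, -0.004, -0.064]
ft_force: [8.3, -1.0, 1.2]
opening: 0.003
grip_force: 3.7
```

```bash
python3 - <<'E'
from h import *
p,d,ci=grab('wrist','w5');p,d,ci=grab('scene','s5');C=cloud(d,ci)
m=(abs(C[...,0]-550)<60)&(abs(C[...,1]-95)<50)&(C[...,2]<200)&(C[...,2]>15)
v,u=np.where(m);print(u.min(),u.max(),v.min(),v.max())
c=p[190:290,180:300];cv2.imwrite('pics/s5c.png',cv2.resize(c[:,:,::-1],None,fx=6,fy=6,interpolation=cv2.INTER_CUBIC))
E
```

```text
196 214 186 224
```

View pics/s5c.png

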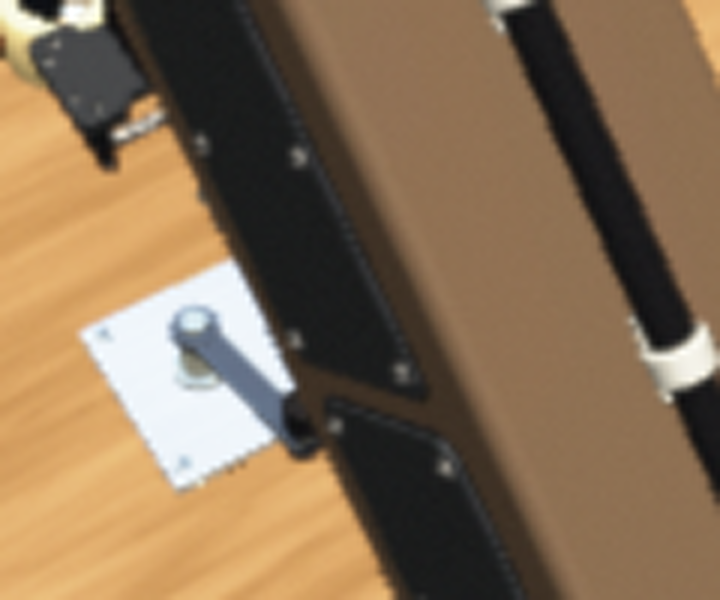

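```bash
cat >> h.py <<'E'
def tilt(f,x0=515,x1=585,y0=60,y1=125,step=4):
    p,d,ci=grab('wrist',f);C=cloud(d,ci).reshape(-1,3)
    m=(C[:,0]>x0)&(C[:,0]<x1)&(C[:,1]>y0)&(C[:,1]<y1)&(C[:,2]>3)&(C[:,2]<75)
    Q=C[m]
    for y in((y0,92-13),(92+17,y1)):
        q=Q[(Q[:,1]>y[0])&(Q[:,1]<y[1])]
        print(y,len(q),[(x,int(np.median(q[abs(q[:,0]-x)<step/2,2])),int(np.ptp(q[abs(q[:,0]-x)<step/2,2]))) for x in range(x0,x1,step) if (abs(q[:,0]-x)<step/2).sum()>3])
E
python3 - <<'E'
from h import *
tilt('w5b')
E
```

```text
(60, 79) 24 [(567, 11, 2)]
(109, 125) 20 [(571, 11, 2)]
```

```bash
python3 - <<'E'
from h import *
p,d,ci=load('w5b.npz');C=cloud(d,ci)
for u in(205,215,285,295):
    print(u,[(v,*C[v,u].round().astype(int),p[v,u].tolist()) for v in range(236,300,6)])
c=p[200:384,130:380];cv2.imwrite('pics/w5c.png',cv2.resize(c[:,:,::-1],None,fx=3,fy=3,interpolation=cv2.INTER_CUBIC))
E
```

```text
205 [(236, np.int64(579), np.int64(122), np.int64(0), [188, 145, 102]), (242, np.int64(574), np.int64(123), np.int64(-1), [190, 146, 103]), (248, np.int64(571), np.int64(123), np.int64(-1), [184, 140, 98]), (254, np.int64(567), np.int64(124), np.int64(-1), [177, 133, 93]), (260, np.int64(614), np.int64(106), np.int64(100), [51, 44, 42]), (266, np.int64(614), np.int64(105), np.int64(103), [49, 42, 39]), (272, np.int64(614), np.int64(105), np.int64(107), [46, 42, 40]), (278, np.int64(615), np.int64(104), np.int64(110), [45, 43, 41]), (284, np.int64(614), np.int64(104), np.int64(112), [45, 41, 41]), (290, np.int64(614), np.int64(104), np.int64(115), [45, 44, 41]), (296, np.int64(613), np.int64(104), np.int64(116), [69, 68, 68])]
215 [(236, np.int64(578), np.int64(116), np.int64(0), [189, 145, 104]), (242, np.int64(574), np.int64(117), np.int64(-1), [190, 146, 104]), (248, np.int64(570), np.int64(117), np.int64(0), [183, 141, 98]), (254, np.int64(567), np.int64(117), np.int64(1), [175, 132, 88]), (260, np.int64(614), np.int64(103), np.int64(100), [48, 44, 43]), (266, np.int64(613), np.in
[... 1113 characters left out ...]
575), np.int64(69), np.int64(1), [185, 142, 100]), (242, np.int64(572), np.int64(70), np.int64(2), [181, 138, 95]), (248, np.int64(568), np.int64(70), np.int64(0), [183, 141, 96]), (254, np.int64(563), np.int64(70), np.int64(-1), [178, 134, 92]), (260, np.int64(612), np.int64(81), np.int64(99), [52, 43, 41]), (266, np.int64(612), np.int64(81), np.int64(103), [51, 44, 43]), (272, np.int64(613), np.int64(81), np.int64(107), [45, 39, 38]), (278, np.int64(613), np.int64(82), np.int64(110), [47, 43, 39]), (284, np.int64(612), np.int64(82), np.int64(112), [44, 40, 39]), (290, np.int64(612), np.int64(82), np.int64(114), [44, 41, 38]), (296, np.int64(612), np.int64(83), np.int64(116), [72, 70, 70])]
```

View pics/w5c.png

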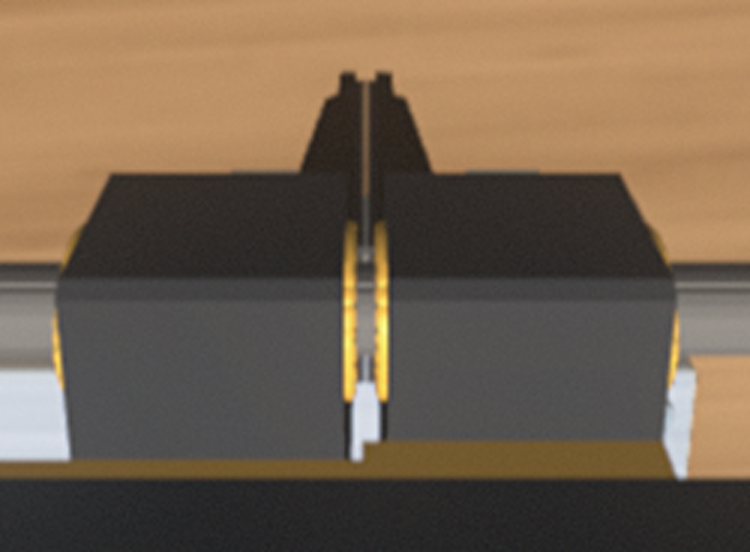

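The manual's scale: shifts go in units of 20 mm and turns go in units of 0.1 rad. Converting my numbers, -4 mm is -0.2, -10 mm is -0.5.

>>> creep_tool(
  rows=[-0.02, 0, -0.1, 0, 0, -0.045, 0, -0.2, 0, 0, -0.075, 0, -0.3, 0, 0, -0.105, 0, -0.4, 0, 0, -0.14, 0, -0.5, 0, 0],
)

```text
t: 6.92
eef_pos: [575.7, 95.1, 25.3]
tcp_rot: [-3.141, -0.004, -0.064]
ft_force: [5.9, 0.1, 2.3]
opening: 0.004
grip_force: 3.0
```

```bash
python3 - <<'E'
from h import *
tilt('w6')
E
```

```text
(60, 79) 74 [(567, 22, 3)]
(109, 125) 62 [(567, 22, 2), (571, 22, 1)]
```

Scaled: -8 mm is -0.4, -4 mm is -0.2.

>>> creep_tool(
  rows=[-0.045, 0, -0.1, 0, 0, -0.095, 0, -0.2, 0, 0, -0.145, 0, -0.3, 0, 0, -0.2, 0, -0.4, 0, 0, -0.2, 0, -0.4, 0, 0],
)

```text
t: 7.38
eef_pos: [571.0, 95.5, 33.3]
tcp_rot: [-3.141, -0.002, -0.064]
ft_force: [5.7, 0.0, 3.7]
opening: 0.006
grip_force: 2.8
```

```bash
python3 - <<'E'
from h import *
tilt('w7')
E
```

```text
(60, 79) 103 [(563, 31, 4)]
(109, 125) 87 [(563, 31, 3), (567, 31, 3)]
```

>>> creep_tool(
  rows=[-0.06, 0, -0.1, 0, 0, -0.13, 0, -0.2, 0, 0, -0.2, 0, -0.3, 0, 0, -0.25, 0, -0.35, 0, 0, -0.25, 0, -0.35, 0, 0],
)

```text
t: 7.85
eef_pos: [564.1, 95.8, 39.4]
tcp_rot: [3.141, 0.002, -0.064]
ft_force: [0.6, 0.7, 0.6]
opening: 0.004
grip_force: 0.4
```

```bash
python3 - <<'E'
from h import *
tilt('w8')
E
```

```text
(60, 79) 75 [(555, 40, 3), (559, 40, 1)]
(109, 125) 65 [(559, 40, 2)]
```

Scaled: -8 mm is -0.4, -4 mm is -0.2.

>>> creep_tool(
  rows=[-0.1, 0, -0.05, 0, 0, -0.2, 0, -0.05, 0, 0, -0.3, 0, -0.1, 0, 0, -0.4, 0, -0.1, 0, 0, -0.4, 0, -0.1, 0, 0],
)

```text
t: 8.32
eef_pos: [556.5, 96.3, 41.5]
tcp_rot: [3.141, 0.001, -0.064]
ft_force: [0.3, -0.5, -0.0]
opening: 0.005
grip_force: 0.0
```

```bash
python3 - <<'E'
from h import *
tilt('w9')
E
```

```text
(60, 79) 71 [(531, 9, 1), (539, 27, 5), (543, 28, 1)]
(109, 125) 55 [(535, 8, 2), (543, 27, 2)]
```

Scaled: -40 mm is -2, -130 mm is -6.5.

>>> creep_tool(
  rows=[0.4, 0, -1.5, 0, 0, 0.4, 0, -3.5, 0, 0, 0.4, 0, -5.25, 0, 0.3, -0.6, 0, -6, 0, 0.6, -2, 0, -6.5, 0, 0.9],
)

```text
t: 8.78
eef_pos: [518.6, 98.8, 173.7]
tcp_rot: [-3.141, -0.004, -0.065]
ft_force: [0.4, 0.4, -0.2]
opening: 0.163
grip_force: 0.0
```

>>> creep_tool(
  rows=[-0.5, 0, 0, 0, 0.9, -0.5, 0, 0, 0, 0.9],
)

```text
t: 8.95
eef_pos: [505.6, 99.7, 172.2]
tcp_rot: [3.142, -0.0, -0.064]
ft_force: [0.5, 0.3, 0.4]
opening: 0.299
grip_force: 0.0
```

```bash
python3 - <<'E'
from h import *
p,d,ci=grab('wrist','w10');print(ci['origin'],state()['eef_pos'])
c=p[100:384,100:400];cv2.imwrite('pics/w10c.png',cv2.resize(c[:,:,::-1],None,fx=2,fy=2))
E
```

```text
[585.7692672   94.58514801 342.14653816] [506.95511971  99.59377648 171.77088406]
```

View pics/w10c.png

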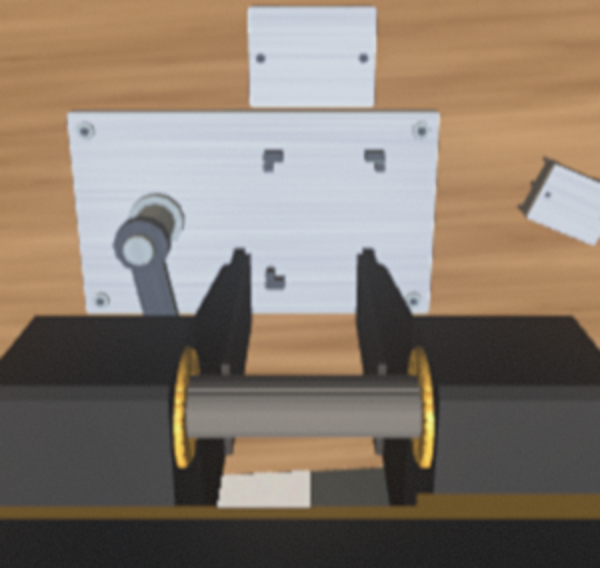

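>>> creep_tool(
  rows=[2, 0, 0, 0, 0, 4, 0, 0.5, 0, 0, 4.3, 0.05, 2.5, 0, 0, 4.3, 0.05, 4.5, 0, 0, 4.3, 0.05, 6.5, 0, 0],
)

```text
t: 9.42
eef_pos: [594.3, 92.6, 38.8]
tcp_rot: [3.142, -0.0, -0.065]
ft_force: [1.2, 0.1, 0.3]
opening: 0.102
grip_force: 0.0
```

>>> creep_tool(
  rows=[0, 0, 1.5, 0, 0, 0, 0, 1.75, 0, 0, 0, 0, 1.75, 0, 0],
)

```text
t: 9.67
eef_pos: [592.6, 92.8, 4.1]
tcp_rot: [3.141, 0.004, -0.064]
ft_force: [0.2, -0.3, 0.6]
opening: 0.005
grip_force: 0.0
```

```bash
python3 - <<'E'
from h import *
goto(583,94,5,-0.063);p,d,ci=load('w10.npz')
for c in blobs(p,(0,0,512,384)):
    m=c.mean(0).astype(int);
    if m[1]<200:print(m,rect(ci,c,10),rect(ci,c,27))
E
```

```text
at [592.6  92.8   4.1] yaw -0.0644 delta [-9.6 -0.6 -0.9] turn -0.001 t 9.67
[255 127] [549.8  92.9  61.4  47.5  86.4] [551.6  93.   58.2  45.1  86.4]
[355  67] [598.   -2.3  32.6   9.2   8. ] [597.4   2.7  30.9   8.8   8. ]
```

Relay fell back flat beside the plate; repeating with more inward motion and the fingertip deeper below the edge.

>>> creep_tool(
  rows=[-0.25, -0.05, -0.05, 0, 0, -0.5, -0.05, -0.05, 0, 0, -0.6, -0.05, -0.05, 0, 0, -0.65, -0.05, -0.05, 0, 0, -0.7, -0.05, -0.05, 0, 0],
)

```text
t: 10.08
eef_pos: [580.2, 95.0, 9.2]
tcp_rot: [-3.141, -0.004, -0.064]
ft_force: [6.1, -0.6, 3.9]
opening: 0.01
grip_force: 2.2
```

>>> creep_tool(
  rows=[-0.05, 0, 0, 0, 0, -0.05, 0, 0, 0, 0],
)

```text
t: 10.25
eef_pos: [580.2, 95.0, 9.1]
tcp_rot: [-3.141, -0.006, -0.064]
ft_force: [5.5, -0.0, 5.9]
opening: 0.003
grip_force: 2.9
```

Scaled: 5 mm is 0.25, 2 mm is 0.1.

>>> creep_tool(
  rows=[0.25, 0, 0, 0, 0, 0.25, 0, 0.25, 0, 0, 0.25, 0, 0.25, 0, 0, 0.1, 0, 0.25, 0, 0, 0, 0, 0.25, 0, 0],
)

```text
t: 10.67
eef_pos: [580.0, 94.8, 2.9]
tcp_rot: [-3.141, -0.005, -0.064]
ft_force: [13.2, -2.1, 1.2]
opening: 0.005
grip_force: 6.8
```

```bash
python3 - <<'E'
from h import *
tilt('w11')
print(state()['eef_pos'],state()['ft_force'])
E
```

```text
(60, 79) 0 []
(109, 125) 0 []
[580.0471285   94.79680787   3.12680256] [ 7.75276285 -1.61233653  1.09968506]
```

Scaled: -12 mm is -0.6, -10 mm is -0.5.

>>> creep_tool(
  rows=[0, 0, -0.125, 0, 0, -0.005, 0, -0.25, 0, 0, -0.015, 0, -0.375, 0, 0, -0.025, 0, -0.5, 0, 0, -0.035, 0, -0.6, 0, 0],
)

```text
t: 11.13
eef_pos: [578.4, 94.9, 15.1]
tcp_rot: [-3.141, -0.003, -0.064]
ft_force: [5.0, -0.3, 0.1]
opening: 0.006
grip_force: 2.3
```

>>> creep_tool(
  rows=[-0.03, 0, -0.11, 0, 0, -0.06, 0, -0.22, 0, 0, -0.095, 0, -0.33, 0, 0, -0.135, 0, -0.44, 0, 0, -0.175, 0, -0.55, 0, 0],
)

```text
t: 11.55
eef_pos: [574.1, 95.2, 25.9]
tcp_rot: [3.142, -0.001, -0.064]
ft_force: [3.4, -0.7, 2.3]
opening: 0.008
grip_force: 2.0
```

```bash
python3 - <<'E'
from h import *
tilt('w12')
E
```

```text
(60, 79) 25 [(563, 25, 1), (567, 26, 1)]
(109, 125) 22 [(567, 25, 1)]
```

Scaled: -7 mm is -0.35, -5.4 mm is -0.27.

>>> creep_tool(
  rows=[-0.09, 0, -0.09, 0, 0, -0.17, 0, -0.18, 0, 0, -0.25, 0, -0.27, 0, 0, -0.33, 0, -0.35, 0, 0, -0.36, 0, -0.375, 0, 0],
)

```text
t: 12.02
eef_pos: [567.7, 95.7, 33.9]
tcp_rot: [-3.141, -0.003, -0.064]
ft_force: [6.5, -0.9, 5.4]
opening: 0.006
grip_force: 3.5
```

```bash
python3 - <<'E'
from h import *
tilt('w13')
E
```

```text
(60, 79) 51 [(559, 35, 2)]
(109, 125) 44 [(563, 35, 2)]
```

Scaled: -8 mm is -0.4, -6 mm is -0.3.

>>> creep_tool(
  rows=[-0.1, 0, -0.09, 0, 0, -0.2, 0, -0.17, 0, 0, -0.3, 0, -0.25, 0, 0, -0.4, 0, -0.32, 0, 0, -0.5, 0, -0.38, 0, 0],
)

```text
t: 12.48
eef_pos: [555.8, 96.3, 40.6]
tcp_rot: [3.141, 0.002, -0.064]
ft_force: [0.3, -0.5, 0.6]
opening: 0.002
grip_force: 0.1
```

```bash
python3 - <<'E'
from h import *
tilt('w14')
E
```

```text
(60, 79) 90 [(531, 8, 2), (539, 27, 7), (543, 28, 1)]
(109, 125) 75 [(535, 8, 3), (543, 27, 4)]
```

>>> creep_tool(
  rows=[0, 0, -1.5, 0, 0, 0, 0, -3, 0, 0.4, -0.75, 0, -4, 0, 0.8, -1.75, 0, -5, 0, 0.8, -2.75, 0, -5, 0, 0.8],
)

```text
t: 12.95
eef_pos: [501.3, 100.0, 143.1]
tcp_rot: [-3.141, -0.002, -0.064]
ft_force: [0.8, 0.2, -0.1]
opening: 0.232
grip_force: 0.0
```

```bash
python3 - <<'E'
from h import *
p,d,ci=grab('wrist','w15')
for c in blobs(p,(150,0,512,384)):
    m=c.mean(0).astype(int)
    if m[1]<240:print(m,rect(ci,c,10),rect(ci,c,27))
goto(551,93,16,-.063)
E
```

```text
[160 234] [454.7 191.   15.6  14.6  86.3] [461.8 185.6  14.7  13.7  86.3]
[399 207] [466.4 -37.3  40.6  31.5  63.4] [472.8 -29.9  38.4  29.7  63.4]
[240 207] [474.9 116.2 163.5 118.2  86.3] [480.9 115.  154.3 111.5  86.3]
[366  60] [598.5  -2.7  34.1  10.6   6.4] [597.6   2.8  32.2  10.    6.4]
at [497.  100.2 141.5] yaw -0.0637 delta [ 54.7   3.7 125.4] turn -0.001 t 13.0
```

Scaled: 3 mm is 0.15, 85 mm is 4.25.

>>> creep_tool(
  rows=[2, 0.15, 0, 0, 0.85, 2.6, 0.15, 1.5, 0, 0.85, 2.6, 0.15, 3, 0, 0.85, 2.6, 0.15, 4.25, 0, 0.85, 2.6, 0.15, 4.25, 0, 0.85],
)

```text
t: 13.42
eef_pos: [550.3, 93.3, 50.9]
tcp_rot: [3.14, 0.01, -0.064]
ft_force: [0.3, -1.4, -0.9]
opening: 0.621
grip_force: 0.0
```

```bash
python3 - <<'E'
from h import *
goto(548,93.5,16,-.063)
p,d,ci=grab('wrist','w16');C=cloud(d,ci)
m=(C[...,2]>22)&(C[...,2]<32)&(abs(C[...,0]-550)<45)&(abs(C[...,1]-93)<45)
v,u=np.where(m);P=C[m];print(len(P),P.min(0),P.max(0),np.median(P,0))
Q=P[:,:2].astype(np.float32);print(cv2.minAreaRect(Q))
E
```

```text
at [550.3  93.3  50.9] yaw -0.0644 delta [-2.  -0.1 34.9] turn -0.001 t 13.42
428 [525.3695391   65.10036278  22.01639999] [535.08959515 119.12064064  31.98318658] [528.0128166   94.26998669  26.80538689]
((529.7932739257812, 92.20729064941406), (53.93820571899414, 7.558006286621094), 86.35771179199219)
```

Scaled: 35 mm is 1.75, 30 mm is 1.5.

>>> creep_tool(
  rows=[-0.1, 0, 0, 0, 0.8, -0.1, 0, 0, 0, 0.8, -0.1, 0, 0.5, 0, 0.8, -0.1, 0, 1.5, 0, 0.8, -0.1, 0, 1.75, 0, 0.8],
)

```text
t: 13.88
eef_pos: [551.0, 93.6, 19.6]
tcp_rot: [3.141, 0.001, -0.064]
ft_force: [0.1, 1.0, -0.6]
opening: 0.803
grip_force: 0.0
```

>>> creep_tool(
  rows=[0, 0, 0, 0, 0.5, 0, 0, 0, 0, 0.5, 0, 0, 0, 0, 0.5, 0, 0, 0, 0, 0.5, 0, 0, 0, 0, 0.5],
)

```text
t: 14.3
eef_pos: [551.9, 93.7, 21.4]
tcp_rot: [-3.142, -0.001, -0.064]
ft_force: [-0.9, 0.2, -0.1]
opening: 0.524
grip_force: 0.0
```

```bash
python3 - <<'E'
from h import *
goto(548,93.5,16,-.063)
E
```

```text
at [551.9  93.7  21.4] yaw -0.0642 delta [-3.8  0.4  5.4] turn -0.001 t 14.3
```

```bash
python3 - <<'E'
from h import *
p,d,ci=grab('wrist','w17');C=cloud(d,ci);print(state()['opening'],state()['grip_force'])
c=p[180:384,110:390];cv2.imwrite('pics/w17c.png',cv2.resize(c[:,:,::-1],None,fx=2.5,fy=2.5))
E
```

```text
0.5101736547276187 0.0
```

View pics/w17c.png

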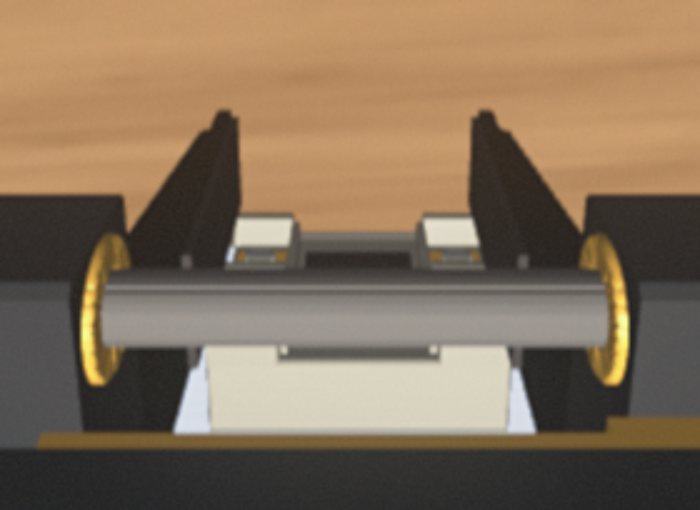

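Scaled: -50 mm is -2.5, -125 mm is -6.25.

>>> creep_tool(
  rows=[0, 0, -1.5, 0, 0.5, 0, 0, -3.5, 0, 0.8, -1, 0, -5.5, 0, 0.8, -2.5, 0, -6.25, 0, 0.8, -4, 0, -6.25, 0, 0.8],
)

```text
t: 14.77
eef_pos: [472.3, 98.9, 149.3]
tcp_rot: [-3.141, -0.007, -0.064]
ft_force: [0.1, 0.4, -0.2]
opening: 0.729
grip_force: 0.0
```

>>> creep_tool(
  rows=[-0.5, 0, 0, 0, 0.8, -0.5, 0, 0, 0, 0.8],
)

```text
t: 14.93
eef_pos: [459.8, 99.6, 146.4]
tcp_rot: [3.142, -0.0, -0.064]
ft_force: [0.5, 1.0, 0.3]
opening: 0.792
grip_force: 0.0
```

```bash
python3 - <<'E'
from h import *
p,d,ci=grab('wrist','w18');C=cloud(d,ci);print(state()['eef_pos'],state()['t'])
for y in(72,93,112):
    m=(abs(C[...,1]-y)<2.5)&(C[...,2]<70)&(C[...,0]>490)&(C[...,0]<590);P=C[m]
    print(y,[(x,*np.round(np.percentile(P[abs(P[:,0]-x)<2,2],[10,50,90])).astype(int)) for x in range(492,584,4) if (abs(P[:,0]-x)<2).sum()>2])
c=p[20:320,130:400];cv2.imwrite('pics/w18c.png',cv2.resize(c[:,:,::-1],None,fx=2,fy=2))
E
```

```text
[461.63218889  99.53227114 146.23190045] 14.9833
72 [(492, np.int64(9), np.int64(10), np.int64(11)), (496, np.int64(9), np.int64(10), np.int64(10)), (500, np.int64(10), np.int64(10), np.int64(13)), (504, np.int64(54), np.int64(54), np.int64(55)), (508, np.int64(54), np.int64(55), np.int64(56)), (512, np.int64(54), np.int64(55), np.int64(55)), (516, np.int64(54), np.int64(55), np.int64(56)), (520, np.int64(54), np.int64(55), np.int64(55)), (524, np.int64(54), np.int64(55), np.int64(56)), (528, np.int64(54), np.int64(55), np.int64(56)), (532, np.int64(-1), np.int64(54), np.int64(55)), (536, np.int64(-1), np.int64(0), np.int64(0)), (540, np.int64(-1), np.int64(0), np.int64(1)), (544, np.int64(-1), np.int64(0), np.int64(1)), (548, np.int64(-1), np.int64(0), np.int64(1)), (552, np.int64(-2), np.int64(0), np.int64(1)), (556, np.int64(-1
[... 1771 characters left out ...]
64(54), np.int64(55), np.int64(56)), (528, np.int64(54), np.int64(55), np.int64(56)), (532, np.int64(54), np.int64(55), np.int64(56)), (536, np.int64(-1), np.int64(1), np.int64(54)), (540, np.int64(-1), np.int64(0), np.int64(1)), (544, np.int64(-1), np.int64(0), np.int64(1)), (548, np.int64(-1), np.int64(0), np.int64(1)), (552, np.int64(-1), np.int64(-1), np.int64(1)), (556, np.int64(-1), np.int64(0), np.int64(1)), (560, np.int64(-1), np.int64(0), np.int64(1)), (564, np.int64(-1), np.int64(0), np.int64(1)), (568, np.int64(-1), np.int64(0), np.int64(0)), (572, np.int64(-1), np.int64(0), np.int64(1)), (576, np.int64(-1), np.int64(0), np.int64(1)), (580, np.int64(-1), np.int64(0), np.int64(0))]
```

View pics/w18c.png

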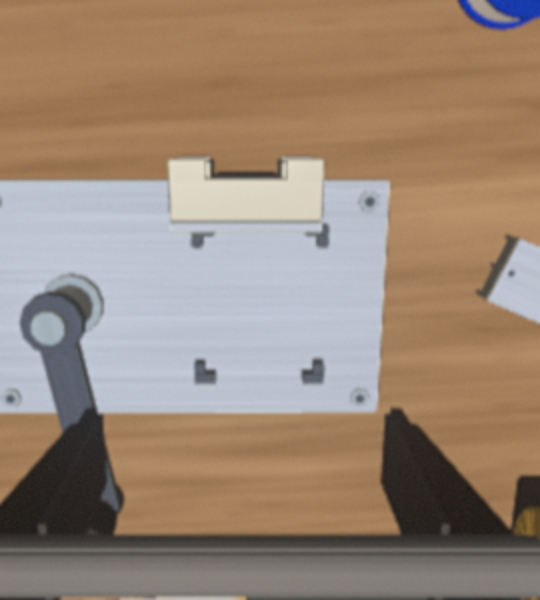

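```bash
python3 - <<'E'
from h import *
p,d,ci=load('w18.npz');C=cloud(d,ci)
m=(C[...,2]>50)&(C[...,2]<60)&(abs(C[...,0]-520)<30)&(abs(C[...,1]-93)<45)
P=C[m];print(cv2.minAreaRect(P[:,:2].astype(np.float32)),len(P))
c=[c for c in blobs(p,(0,0,512,384),thr=0,sat=255)] 
goto(517.5,93,90,-.063)
E
```

```text
((520.0789184570312, 94.85185241699219), (58.07313537597656, 26.762331008911133), 86.38447570800781) 2473
at [461.6  99.5 146.2] yaw -0.0638 delta [56.1  3.  56.3] turn -0.001 t 14.98
```

Scaled: 58.5 mm is 2.925, 55 mm is 2.75.

>>> creep_tool(
  rows=[1.75, 0, 0, 0, 0.85, 2.925, 0.05, 1, 0, 0.85, 2.925, 0.05, 2.75, 0, 0.85, 2.925, 0.05, 2.75, 0, 0.85, 2.925, 0.05, 2.75, 0, 0.85],
)

```text
t: 15.4
eef_pos: [519.7, 94.4, 89.2]
tcp_rot: [3.141, 0.004, -0.065]
ft_force: [-0.1, -0.1, 1.0]
opening: 0.849
grip_force: 0.0
```

```bash
python3 - <<'E'
from h import *
goto(520,94.9,25,-.063)
E
```

```text
at [519.7  94.4  89.2] yaw -0.0646 delta [ 0.5 -0.5 64.2] turn -0.002 t 15.4
```

Scaled: 64 mm is 3.2, 60 mm is 3.

>>> creep_tool(
  rows=[0, 0, 1.5, 0, 0.85, 0, 0, 3, 0, 0.85, 0, 0, 3.2, 0, 0.85, 0, 0, 3.2, 0, 0.5, 0, 0, 3.2, 0, 0.5],
)

```text
t: 15.82
eef_pos: [520.8, 94.8, 28.3]
tcp_rot: [-3.141, -0.001, -0.064]
ft_force: [0.0, 0.7, -0.1]
opening: 0.762
grip_force: 0.0
```

>>> creep_tool(
  rows=[0, 0, 0, 0, 0.5, 0, 0, 0, 0, 0.5, 0, 0, 0, 0, 0.5, 0, 0, 0, 0, 0.5, 0, 0, -0.25, 0, 0.5],
)

```text
t: 16.23
eef_pos: [520.1, 94.7, 32.3]
tcp_rot: [3.142, -0.0, -0.064]
ft_force: [-0.0, 0.1, -1.4]
opening: 0.609
grip_force: 30.0
```

>>> creep_tool(
  rows=[0, 0, -1.5, 0, 0.5, 0, 1, -2.25, 0, 0.5, 0, 3, -2.25, 0, 0.5, 0, 5, -2.25, 0, 0.5, 0, 7, -2.25, 0, 0.5],
)

```text
t: 16.65
eef_pos: [510.9, -46.3, 77.9]
tcp_rot: [3.141, -0.001, -0.063]
ft_force: [1.2, 0.4, -0.8]
opening: 0.605
grip_force: 30.0
```

>>> creep_tool(
  rows=[0, 2, 0, 0, 0.5, 0, 4, 0, 0, 0.5, 0, 4.25, 1, 0, 0.5, 0, 4.25, 2.25, 0, 0.5, 0, 4.25, 2.6, 0, 0.5],
)

```text
t: 17.07
eef_pos: [504.5, -130.5, 23.1]
tcp_rot: [-3.141, 0.002, -0.066]
ft_force: [-0.5, 0.2, -1.9]
opening: 0.61
grip_force: 30.0
```

```bash
python3 - <<'E'
from h import *
goto(505,-130,17.5,-.063)
E
```

```text
at [ 504.5 -130.5   23.1] yaw -0.0662 delta [ 0.5 -0.6  5.6] turn -0.003 t 17.07
```

>>> creep_tool(
  rows=[0, 0, 0.15, 0, 0.5, 0, 0, 0.15, 0, 0.5, 0, 0, 0.15, 0, 0.5],
)

```text
t: 17.32
eef_pos: [506.1, -129.5, 22.6]
tcp_rot: [3.141, -0.001, -0.063]
ft_force: [-0.1, 0.0, -0.5]
opening: 0.608
grip_force: 30.0
```

>>> creep_tool(
  rows=[0, 0, 0.05, 0, 0.5, 0, 0, 0.1, 0, 0.5, 0, 0, 0.1, 0, 0.5],
)

```text
t: 17.57
eef_pos: [505.9, -129.7, 20.2]
tcp_rot: [3.141, -0.001, -0.064]
ft_force: [1.2, -0.6, -1.0]
opening: 0.61
grip_force: 30.0
```

>>> creep_tool(
  rows=[0, 0, 0.05, 0, 0.5, 0, 0, 0.1, 0, 0.5, 0, 0, 0.1, 0, 0.5],
)

```text
t: 17.82
eef_pos: [505.8, -129.8, 18.3]
tcp_rot: [3.141, -0.001, -0.064]
ft_force: [-1.5, 1.7, 8.6]
opening: 0.606
grip_force: 30.0
```

Scaled: -1 mm is -0.05, -30 mm is -1.5.

>>> creep_tool(
  rows=[0, 0, -0.05, 0, 0.5, 0, 0, -0.05, 0, 0.8, 0, 0, -0.05, 0, 0.8, 0, 0, -0.05, 0, 0.8, 0, 0, -1.5, 0, 0.75],
)

```text
t: 18.23
eef_pos: [503.8, -129.3, 44.4]
tcp_rot: [-3.14, 0.007, -0.064]
ft_force: [-0.5, 0.1, -0.3]
opening: 0.765
grip_force: 0.0
```

>>> creep_tool(
  rows=[0, 0, -1.5, 0, 0.42, 1.25, 0, -1.5, 0, 0.42, 1.9, 0, -1.5, 0, 0.42, 1.9, 0, -1.5, 0, 0.42, 1.9, 0, -0.5, 0, 0.42],
)

```text
t: 18.65
eef_pos: [544.9, -132.7, 59.8]
tcp_rot: [3.14, -0.004, -0.064]
ft_force: [-0.0, -0.5, 0.0]
opening: 0.461
grip_force: 0.0
```

>>> creep_tool(
  rows=[0, 0, 0.1, 0, 0.42, 0, 0, 0.1, 0, 0.42],
)

```text
t: 18.82
eef_pos: [542.2, -131.9, 54.6]
tcp_rot: [-3.141, 0.003, -0.064]
ft_force: [-0.2, -0.1, 0.1]
opening: 0.424
grip_force: 0.0
```

```bash
python3 - <<'E'
from h import *
p,d,ci=grab('wrist','w19');C=cloud(d,ci)
m=(C[...,2]>40)&(C[...,2]<50)&(abs(C[...,0]-505)<25)&(abs(C[...,1]+130)<40);P=C[m];print(len(P),P.min(0),P.max(0),np.median(P,0));print(state()['eef_pos'])
E
```

```text
883 [ 508.12509615 -154.79813797   40.04353642] [ 520.42256052 -104.95398629   46.39571275] [ 512.25102656 -129.65196246   44.41926146]
[ 542.6637949  -132.13203133   55.33337979]
```

Scaled: 18 mm is 0.9, -12 mm is -0.6.

>>> creep_tool(
  rows=[0, 0, 0.5, 0, 0.42, 0, 0, 0.9, 0, 0.42, -0.2, 0, 0.9, 0, 0.42, -0.4, 0, 0.9, 0, 0.42, -0.6, 0, 0.9, 0, 0.42],
)

```text
t: 19.28
eef_pos: [531.0, -131.5, 37.7]
tcp_rot: [-3.142, 0.0, -0.064]
ft_force: [0.1, 0.2, -0.9]
opening: 0.423
grip_force: 0.0
```

>>> creep_tool(
  rows=[-0.15, 0, 0, 0, 0.42, -0.3, 0, 0, 0, 0.42, -0.45, 0, 0, 0, 0.42, -0.6, 0, 0, 0, 0.42, -0.75, 0, 0, 0, 0.42],
)

```text
t: 19.7
eef_pos: [516.3, -130.6, 37.8]
tcp_rot: [3.141, -0.0, -0.064]
ft_force: [0.9, 0.0, 0.1]
opening: 0.416
grip_force: 0.0
```

```bash
python3 - <<'E'
from h import *
tilt('w20',455,535,-165,-95)
p,d,ci=load('w20.npz');C=cloud(d,ci).reshape(-1,3)
for y in(-150,-130,-110):
    P=C[(abs(C[:,1]-y)<3)&(C[:,2]>5)&(C[:,2]<60)&(C[:,0]>450)&(C[:,0]<560)];print(y,[(x,int(np.median(P[abs(P[:,0]-x)<2,2]))) for x in range(452,560,4) if (abs(P[:,0]-x)<2).sum()>2])
print(state()['eef_pos'])
E
```

```text
(-165, 79) 6191 [(495, 47, 5), (499, 44, 19), (503, 35, 38), (507, 21, 63), (511, 16, 68), (515, 13, 66), (519, 51, 67), (523, 59, 36), (527, 61, 37), (531, 63, 36)]
(109, -95) 0 []
-150 [(496, 48), (500, 40), (504, 37), (508, 20), (512, 10), (516, 11), (520, 50), (524, 49), (528, 47)]
-130 [(496, 47), (500, 41), (504, 30), (508, 16), (512, 7)]
-110 [(500, 49), (504, 38), (508, 29), (512, 19), (516, 11), (520, 46), (524, 49), (528, 49), (532, 52)]
[ 515.77394938 -130.45631242   37.76245753]
```

Scaled: -15 mm is -0.75, -12 mm is -0.6.

>>> creep_tool(
  rows=[-0.15, 0, 0, 0, 0.42, -0.3, 0, 0, 0, 0.42, -0.45, 0, 0, 0, 0.42, -0.6, 0, 0, 0, 0.42, -0.75, 0, 0, 0, 0.42],
)

```text
t: 20.17
eef_pos: [501.3, -129.6, 37.7]
tcp_rot: [3.142, 0.0, -0.064]
ft_force: [0.1, 0.0, -0.7]
opening: 0.421
grip_force: 0.0
```

>>> creep_tool(
  rows=[-0.05, 0, -1.5, 0, 0.42, -0.05, 0, -3.25, 0, 0.8, -1, 0, -5, 0, 0.8, -2, 0, -6, 0, 0.8, -3, 0, -6, 0, 0.8],
)

```text
t: 20.58
eef_pos: [442.3, -126.2, 161.2]
tcp_rot: [3.139, -0.006, -0.064]
ft_force: [-0.6, -0.5, -0.5]
opening: 0.644
grip_force: 0.0
```

```bash
python3 - <<'E'
from h import *
p,d,ci=grab('wrist','w21');C=cloud(d,ci);print(state()['eef_pos'])
m=(C[...,2]>14)&(C[...,2]<50)&(abs(C[...,0]-480)<55)&(abs(C[...,1]+130)<50);P=C[m]
print(len(P),np.percentile(P[:,2],[5,25,50,75,95]).round(1),cv2.minAreaRect(P[:,:2].astype(np.float32)))
Q=C.reshape(-1,3)
for y in(-150,-130,-110):
    P=Q[(abs(Q[:,1]-y)<3)&(Q[:,2]>5)&(Q[:,2]<60)&(Q[:,0]>420)&(Q[:,0]<560)];print(y,[(x,int(np.median(P[abs(P[:,0]-x)<2,2]))) for x in range(424,560,4) if (abs(P[:,0]-x)<2).sum()>2])
E
```

```text
[ 438.20154024 -125.03945775  159.37585376]
3106 [18.9 19.9 20.7 22.2 26.8] ((468.9385681152344, -127.66529846191406), (57.95570755004883, 45.2684440612793), 86.30085754394531)
-150 [(448, 24), (452, 20), (456, 22), (460, 22), (464, 20), (468, 25), (472, 20), (476, 22), (480, 22), (484, 19), (488, 26), (492, 21)]
-130 [(448, 19), (452, 20), (456, 21), (460, 20), (464, 20), (468, 21), (472, 20), (476, 20), (480, 20), (484, 19), (488, 19), (492, 18)]
-110 [(448, 26), (452, 25), (456, 20), (460, 22), (464, 20), (468, 25), (472, 25), (476, 20), (480, 21), (484, 20), (488, 20), (492, 25)]
```

Scaled: 30 mm is 1.5, 115 mm is 5.75.

>>> creep_tool(
  rows=[1.5, 0, 0, 0, 0.85, 1.5, 0, 2, 0, 0.85, 1.5, 0, 4, 0, 0.85, 1.5, 0, 5.75, 0, 0.85, 1.5, 0, 5.75, 0, 0.85],
)

```text
t: 21.05
eef_pos: [469.0, -126.6, 37.6]
tcp_rot: [-3.139, 0.009, -0.064]
ft_force: [-0.6, -0.9, -0.7]
opening: 0.847
grip_force: 0.0
```

```bash
python3 - <<'E'
from h import *
goto(469,-127.7,5,-.065)
E
```

```text
at [ 469.  -126.6   37.6] yaw -0.0643 delta [ 0.4  1.2 32.6] turn 0.001 t 21.05
```

Scaled: 30 mm is 1.5, 28 mm is 1.4.

>>> creep_tool(
  rows=[0, 0.05, 0.75, 0, 0.85, 0, 0.05, 1.4, 0, 0.85, 0, 0.05, 1.5, 0, 0.85, 0, 0.05, 1.5, 0, 0.85],
)

```text
t: 21.38
eef_pos: [471.7, -128.8, 13.5]
tcp_rot: [3.142, 0.0, -0.064]
ft_force: [0.0, 0.8, 0.6]
opening: 0.852
grip_force: 0.0
```

```bash
python3 - <<'E'
from h import *
goto(469,-127.7,5,-.065)
E
```

```text
at [ 471.7 -128.8   13.5] yaw -0.0642 delta [-2.8 -0.9  8.5] turn 0.001 t 21.38
```

>>> creep_tool(
  rows=[-0.125, -0.05, 0.3, 0, 0.85, -0.125, -0.05, 0.4, 0, 0.85, -0.125, -0.05, 0.4, 0, 0.6, -0.125, -0.05, 0.4, 0, 0.5, -0.125, -0.05, 0.4, 0, 0.5],
)

```text
t: 21.8
eef_pos: [469.4, -127.6, 5.1]
tcp_rot: [3.141, -0.001, -0.064]
ft_force: [-1.1, 0.7, 0.7]
opening: 0.693
grip_force: 0.0
```

>>> creep_tool(
  rows=[0, 0, 0, 0, 0.5, 0, 0, 0, 0, 0.5, 0, 0, 0, 0, 0.5, 0, 0, 0, 0, 0.5, 0, 0, 0, 0, 0.5],
)

```text
t: 22.22
eef_pos: [469.3, -127.6, 5.0]
tcp_rot: [3.141, -0.0, -0.064]
ft_force: [0.6, 0.5, 5.1]
opening: 0.607
grip_force: 30.0
```

```bash
python3 - <<'E'
from h import *
goto(469,-127.7,5,-.065);print(state()['opening'],state()['grip_force'])
E
```

```text
at [ 469.3 -127.6    5. ] yaw -0.0641 delta [-0.3  0.1 -0. ] turn 0.001 t 22.22
0.6072977677653124 29.99993283301592
```

The manual's scale: shifts go in units of 20 mm and turns go in units of 0.1 rad. Converting my numbers, -60 mm is -3, -30 mm is -1.5, -0.36 rad is -3.6.

>>> creep_tool(
  rows=[0, 0, -1.5, 0, 0.5, 0, 0, -3, 0, 0.5, 0, 0, -3, -1.2, 0.5, 0, 0, -3, -2.4, 0.5, 0, 0, -3, -3.6, 0.5],
)

```text
t: 22.63
eef_pos: [469.3, -127.5, 65.2]
tcp_rot: [3.141, -0.001, 0.302]
ft_force: [-0.8, 0.2, -1.3]
opening: 0.608
grip_force: 30.0
```

>>> creep_tool(
  rows=[0, 0, 0, -1.2, 0.5, 0, 0, 0, -2.4, 0.5, 0, 0, 0, -3.6, 0.5, 0, 0, 0, -4.8, 0.5, 0, 0, 0, -6, 0.5],
)

```text
t: 23.05
eef_pos: [469.0, -127.4, 64.5]
tcp_rot: [-3.141, 0.0, 0.902]
ft_force: [0.0, 0.3, -1.3]
opening: 0.606
grip_force: 30.0
```

>>> creep_tool(
  rows=[0, 0, 0, -1.2, 0.5, 0, 0, 0, -2.4, 0.5, 0, 0, 0, -3.6, 0.5, 0, 0, 0, -4.8, 0.5, 0, 0, 0, -6, 0.5],
)

```text
t: 23.47
eef_pos: [469.1, -127.5, 64.5]
tcp_rot: [-3.141, -0.0, 1.502]
ft_force: [-0.1, 0.1, -1.5]
opening: 0.61
grip_force: 30.0
```

```bash
python3 - <<'E'
from h import *
c0=np.array([468.3,90.3]);th=-.0630;M=np.array([[np.cos(th),np.sin(th)],[-np.sin(th),np.cos(th)]])
for f in('w1','w10','w18','top0'):
    p,d,ci=load(f+'.npz');C=cloud(d,ci).reshape(-1,3);rgb=p.reshape(-1,3).max(1)
    P=C[(rgb<115)&(C[:,2]>12)&(C[:,2]<24)];l=(P[:,:2]-c0)@M.T
    for sx in(-1,1):
        for sy in(-1,1):
            q=l[(l[:,0]*sx>20)&(l[:,0]*sx<45)&(l[:,1]*sy>14)&(l[:,1]*sy<38)]
            if len(q)>4:print(f,sx,sy,len(q),q.min(0).round(1),q.max(0).round(1),q.mean(0).round(1))
goto(468.3,90.3,70,1.508)
E
```

```text
w1 -1 -1 63 [-35.3 -29. ] [-26.6 -20.3] [-31.5 -25.7]
w1 -1 1 78 [-36.1  21. ] [-26.5  29.9] [-31.6  25.8]
w1 1 -1 68 [ 27.  -28.8] [ 35.8 -19.7] [ 32.1 -26. ]
w1 1 1 83 [27.2 21.1] [35.9 30.6] [32.  25.6]
w10 -1 1 35 [-33.7  22.4] [-26.1  30.7] [-30.   26.6]
w10 1 -1 25 [ 29.2 -26.9] [ 37.5 -19. ] [ 35.6 -22.6]
w10 1 1 24 [29.3 22.8] [36.9 29.8] [35.2 26.6]
w18 -1 -1 77 [-35.6 -27. ] [-26.4 -18.5] [-31.5 -23.5]
w18 -1 1 74 [-35.4  22. ] [-26.2  30.3] [-31.4  27. ]
w18 1 -1 36 [ 27.6 -27.3] [ 36.3 -23.1] [ 31.2 -25.5]
w18 1 1 24 [27.6 26.4] [32. 30.] [30.  28.6]
at [ 469.1 -127.5   64.5] yaw 1.5018 delta [217.2 -15.8  -5.4] turn -0.006 t 23.47
```

>>> creep_tool(
  rows=[2, -0.15, 0, -0.06, 0.5, 4, -0.3, 0, -0.06, 0.5, 6, -0.45, 0, -0.06, 0.5, 8, -0.6, 0, -0.06, 0.5, 10, -0.7, 0, -0.06, 0.5],
)

```text
t: 23.88
eef_pos: [469.6, 74.7, 64.6]
tcp_rot: [-3.141, 0.0, 1.501]
ft_force: [0.8, -0.1, -1.3]
opening: 0.605
grip_force: 30.0
```

>>> creep_tool(
  rows=[0.5, -0.05, 0, 0, 0.5, 0.9, -0.065, 0.5, 0, 0.5, 0.9, -0.065, 1.5, 0, 0.5, 0.9, -0.065, 1.75, 0, 0.5, 0.9, -0.065, 1.75, 0, 0.5],
)

```text
t: 24.3
eef_pos: [469.3, 90.2, 28.1]
tcp_rot: [-3.138, 0.001, 1.501]
ft_force: [0.3, 0.1, -1.2]
opening: 0.605
grip_force: 30.0
```

```bash
python3 - <<'E'
from h import *
goto(468.9,91,15,1.508)
E
```

```text
at [469.3  90.2  28.1] yaw 1.501 delta [ 0.8 -0.4 13.1] turn -0.007 t 24.3
```

>>> creep_tool(
  rows=[0.035, -0.02, 0, -0.07, 0.5, 0.035, -0.02, 0, -0.07, 0.5, 0.035, -0.02, 0, -0.07, 0.5],
)

```text
t: 24.55
eef_pos: [470.1, 91.2, 30.2]
tcp_rot: [3.141, 0.0, 1.508]
ft_force: [0.3, -0.1, -0.9]
opening: 0.607
grip_force: 30.0
```

```bash
python3 - <<'E'
from h import *
goto(468.9,91,15,1.508)
E
```

```text
at [470.1  91.2  30.2] yaw 1.508 delta [-0.3 -1.2 15.2] turn -0.0 t 24.55
```

Scaled: 13 mm is 0.65, 12 mm is 0.6.

>>> creep_tool(
  rows=[-0.015, -0.06, 0.15, 0, 0.5, -0.015, -0.06, 0.3, 0, 0.5, -0.015, -0.06, 0.45, 0, 0.5, -0.015, -0.06, 0.6, 0, 0.5, -0.015, -0.06, 0.65, 0, 0.5],
)

```text
t: 24.97
eef_pos: [468.4, 91.5, 16.2]
tcp_rot: [-3.141, 0.0, 1.509]
ft_force: [-0.2, 0.0, -1.1]
opening: 0.605
grip_force: 30.0
```

>>> creep_tool(
  rows=[0, 0, 0.05, 0, 0.5, 0, 0, 0.1, 0, 0.5, 0, 0, 0.1, 0, 0.5],
)

```text
t: 25.22
eef_pos: [468.6, 91.5, 15.0]
tcp_rot: [3.141, 0.0, 1.509]
ft_force: [-1.1, -0.1, 4.4]
opening: 0.609
grip_force: 30.0
```

```bash
python3 - <<'E'
from h import *
goto(468.9,91,15,1.508);print(state()['ft_force'])
E
```

```text
at [468.6  91.5  15. ] yaw 1.5089 delta [-0.5  0.4 -0. ] turn 0.001 t 25.22
[-1.08891943 -0.1323632   4.37792693]
```

>>> creep_tool(
  rows=[0, 0, 0, 0, 0.75, 0, 0, 0, 0, 0.75, 0, 0, 0, 0, 0.75, 0, 0, -1.25, 0, 0.75, 0, 0, -3, 0, 0.75],
)

```text
t: 25.63
eef_pos: [467.3, 91.4, 73.4]
tcp_rot: [-3.136, 0.001, 1.509]
ft_force: [-0.3, -0.6, 0.2]
opening: 0.747
grip_force: 0.0
```

>>> creep_tool(
  rows=[0, 0, -2, 0, 0.5, -1.5, 0, -3.5, 0, 0.3, -3, 0, -4, 0, 0.2, -3, 0, -4, 0, 0, -3, 0, -4, 0, 0],
)

```text
t: 26.05
eef_pos: [465.1, 30.7, 155.4]
tcp_rot: [3.14, 0.0, 1.506]
ft_force: [0.5, -0.2, -1.0]
opening: 0.455
grip_force: 0.0
```

```bash
python3 - <<'E'
from h import *
p,d,ci=grab('wrist','w22');C=cloud(d,ci).reshape(-1,3);rgb=p.reshape(-1,3).max(1)
print(state()['eef_pos'])
m=(C[:,2]>26)&(C[:,2]<45)&(abs(C[:,0]-469)<45)&(abs(C[:,1]-91)<35);P=C[m]
(x,y),wh,a=cv2.minAreaRect(P[:,:2].astype(np.float32));print(len(P),x,y,wh,a,np.percentile(P[:,2],[5,25,50,75,95]).round(1))
S=C[(rgb<115)&(C[:,2]>14)&(C[:,2]<22)&(abs(C[:,0]-469)<45)&(abs(C[:,1]-91)<40)];print('stops',len(S),S.min(0),S.max(0))
for f,Q in(('arm',C[(C[:,2]>46)&(C[:,2]<53)&(C[:,0]<520)&(C[:,0]>370)&(C[:,1]>130)&(C[:,1]<260)]),('knob',C[(C[:,2]>70)&(C[:,2]<84)&(C[:,0]<520)&(C[:,0]>360)&(C[:,1]>120)&(C[:,1]<260)])):
    print(f,len(Q),Q.min(0).round(),Q.max(0).round(),Q.mean(0).round(1)) if len(Q) else print(f,0)
E
```

```text
[464.77884654  31.38554024 154.7301082 ]
3737 468.4496765136719 91.05146789550781 (44.05349349975586, 58.10616683959961) 86.47869873046875 [29.  29.9 30.7 31.9 36.8]
stops 107 [431.87245704  61.94217568  14.93571179] [504.6694044  122.63961475  20.15485117]
arm 2124 [388. 159.  46.] [485. 177.  53.] [431.  169.3  48.9]
knob 622 [380. 158.  70.] [398. 173.  81.] [390.3 165.4  77.9]
```

```bash
python3 - <<'E'
from h import *
goto(389.7,165.4,110,1.508);goto(389.7,165.4,57,1.508)
E
```

```text
at [464.8  31.4 154.7] yaw 1.5073 delta [129.  -83.4  44.7] turn -0.001 t 26.1
at [464.8  31.4 154.7] yaw 1.5073 delta [129.  -83.5  97.7] turn -0.001 t 26.1
```

>>> creep_tool(
  rows=[1.6, -1.05, 0, 0, 0.45, 3.2, -2.1, 0, 0, 0.45, 4.85, -3.15, 0.5, 0, 0.45, 6.45, -4.175, 2, 0, 0.45, 6.45, -4.175, 2.25, 0, 0.45],
)

```text
t: 26.52
eef_pos: [385.7, 168.8, 107.3]
tcp_rot: [-3.138, 0.001, 1.512]
ft_force: [0.4, -0.2, 0.1]
opening: 0.45
grip_force: 0.0
```

>>> creep_tool(
  rows=[0, 0, 0, 0, 0.45, 0, 0, 0, 0, 0.45],
)

```text
t: 26.68
eef_pos: [389.1, 166.2, 109.1]
tcp_rot: [-3.14, 0.001, 1.511]
ft_force: [0.8, -0.1, -0.6]
opening: 0.449
grip_force: 0.0
```

```bash
python3 - <<'E'
from h import *
goto(389.7,165.4,57,1.508);print(state()['opening'])
p,d,ci=grab('wrist','w23');C=cloud(d,ci).reshape(-1,3)
Q=C[(C[:,2]>74)&(C[:,2]<84)&(abs(C[:,0]-390)<20)&(abs(C[:,1]-165)<20)];print(len(Q),Q.min(0).round(1) if len(Q) else 0,Q.max(0).round(1) if len(Q) else 0)
E
```

```text
at [389.1 166.2 109.1] yaw 1.511 delta [-0.7  0.8 52.1] turn 0.003 t 26.68
0.4489240397500294
608 [380.6 159.   74.1] [397.9 176.7  80.4]
```

>>> creep_tool(
  rows=[0.05, 0, 1, 0, 0.45, 0.05, 0, 2.25, 0, 0.45, 0.05, 0, 2.55, 0, 0.45, 0.05, 0, 2.55, 0, 0.1, 0.05, 0, 2.55, 0, 0.1],
)

```text
t: 27.15
eef_pos: [390.1, 166.2, 59.2]
tcp_rot: [-3.141, 0.0, 1.508]
ft_force: [0.2, -0.7, 0.0]
opening: 0.36
grip_force: 0.0
```

>>> creep_tool(
  rows=[0, 0, 0, 0, 0.1, 0, 0, 0, 0, 0.1, 0, 0, 0, 0, 0.1, 0, 0, 0, 0, 0.1, 0, 0, 0, 0, 0.1],
)

```text
t: 27.57
eef_pos: [389.0, 166.4, 59.5]
tcp_rot: [-3.141, 0.0, 1.509]
ft_force: [-4.4, -0.8, 7.1]
opening: 0.184
grip_force: 30.0
```

```bash
python3 - <<'E'
from h import *
s=state();print(s['opening'],s['grip_force'],s['ft_force'].round(1))
k=s['eef_pos'][:2];n=np.array([468.7,91.0]);yn=np.array([.063,.998]);pv=n+85*yn
v=k-pv;print(k,np.hypot(*v));a0=np.arctan2(v[1],v[0])%(2*np.pi);ah=np.arctan2(-.998,-.063)%(2*np.pi);print('angle',ah-a0)
yaw=s['tcp_rot'][2];xt=np.array([np.cos(yaw),np.sin(yaw)]);yt=np.array([np.sin(yaw),-np.cos(yaw)])
E
```

```text
0.1843977948327562 30.001045167446136 [-4.4 -0.8  7.1]
[388.9776021  166.39659681] 85.59878929955876
angle 1.397324555357856
```

>>> creep_tool(
  rows=[-0.5, 0.115, 0, -1.2, 0.1, -0.98, 0.295, 0, -2.4, 0.1, -1.435, 0.525, 0, -3.6, 0.1, -1.86, 0.81, 0, -4.8, 0.1, -2.25, 1.145, 0, -6, 0.1],
)

```text
t: 27.98
eef_pos: [410.1, 119.9, 59.6]
tcp_rot: [3.14, 0.001, 2.115]
ft_force: [2.1, 5.8, 1.2]
opening: 0.181
grip_force: 30.0
```

```bash
python3 - <<'E'
from h import *
s=state();k=s['eef_pos'][:2];v=k-np.array([474.05,175.8]);print(np.hypot(*v),np.arctan2(-.998,-.063)-np.arctan2(v[1],v[0]))
E
```

```text
84.93445009861883 0.7894211155064588
```

>>> creep_tool(
  rows=[-0.5, 0.115, 0, -1.2, 0.1, -0.98, 0.295, 0, -2.4, 0.1, -1.435, 0.525, 0, -3.6, 0.1, -1.86, 0.81, 0, -4.8, 0.1, -2.25, 1.145, 0, -6, 0.1],
)

```text
t: 28.4
eef_pos: [453.7, 93.8, 59.6]
tcp_rot: [3.139, 0.002, 2.714]
ft_force: [3.2, 20.2, -1.8]
opening: 0.181
grip_force: 30.0
```

>>> creep_tool(
  rows=[-0.5, 0.115, 0, -1.2, 0.1, -0.815, 0.225, 0, -2, 0.1, -0.9, 0.26, 0, -2.2, 0.1, -0.9, 0.26, 0, -2.2, 0.1],
)

```text
t: 28.73
eef_pos: [469.2, 91.6, 59.4]
tcp_rot: [3.141, -0.004, 2.93]
ft_force: [-8.8, 14.1, 8.4]
opening: 0.178
grip_force: 30.0
```

```bash
python3 - <<'E'
from h import *
s=state();k=s['eef_pos'][:2];v=k-np.array([474.05,175.8]);print(np.hypot(*v),np.arctan2(-.998,-.063)-np.arctan2(v[1],v[0]))
E
```

```text
84.29316270861821 -0.0050727458572958906
```

>>> creep_tool(
  rows=[0.01, 0.075, 0, 0, 0.1, 0.02, 0.15, 0, 0, 0.1, 0.02, 0.15, 0, 0, 0.1],
)

```text
t: 28.98
eef_pos: [469.1, 92.0, 59.5]
tcp_rot: [-3.138, -0.003, 2.93]
ft_force: [-9.2, -18.9, 10.5]
opening: 0.181
grip_force: 30.0
```

>>> creep_tool(
  rows=[0, 0, 0, 0, 0.45, 0, 0, 0, 0, 0.45, 0, 0, 0, 0, 0.45, 0, 0, 0, 0, 0.45, 0, 0, -0.5, 0, 0.45],
)

```text
t: 29.4
eef_pos: [470.7, 93.5, 67.9]
tcp_rot: [-3.141, -0.002, 2.929]
ft_force: [-0.4, -0.1, -0.1]
opening: 0.435
grip_force: 0.0
```

>>> creep_tool(
  rows=[0, 0, -1.75, 0, 0.45, 0, 0, -3.5, 0, 0.45, 2, 0, -4.5, 0, 0.45, 3.75, 0, -4.5, 0, 0.45, 3.75, 0, -4.5, 0, 0.45],
)

```text
t: 29.82
eef_pos: [392.5, 110.1, 159.6]
tcp_rot: [-3.141, -0.001, 2.93]
ft_force: [2.0, 0.3, 0.2]
opening: 0.447
grip_force: 0.0
```

```bash
python3 - <<'E'
from h import *
p,d,ci=grab('wrist','w24');C=cloud(d,ci).reshape(-1,3);print(state()['eef_pos'],state()['opening'])
print('top')
p,d,ci=grab('top','t24');C2=cloud(d,ci).reshape(-1,3)
for n,C in(('w',C),('t',C2)):
    Q=C[(C[:,2]>70)&(C[:,2]<84)&(abs(C[:,0]-469)<40)&(abs(C[:,1]-91)<40)]
    if len(Q):print(n,'knob',len(Q),Q.min(0).round(1),Q.max(0).round(1),Q.mean(0).round(1))
    Q=C[(C[:,2]>26)&(C[:,2]<40)&(abs(C[:,0]-469)<45)&(abs(C[:,1]-91)<35)]
    if len(Q):print(n,'relay',len(Q),cv2.minAreaRect(Q[:,:2].astype(np.float32)))
E
```

```text
[395.51019927 109.87861637 159.60069044] 0.44807643665495617
top
w knob 252 [458.2  83.4  70. ] [469.2 101.2  80.2] [462.6  93.2  76.7]
w relay 1755 ((467.6770324707031, 90.9105224609375), (45.054141998291016, 59.05743408203125), 86.478271484375)
t knob 17 [465.9  83.7  75.8] [475.8 100.   82.6] [471.2  91.7  79.3]
t relay 109 ((470.20135498046875, 90.49713134765625), (44.329593658447266, 54.96141052246094), 85.03753662109375)
```

```bash
python3 -c "
from cell import *
print(job_done())"
```

```text
the job is handed in; nothing more can be done
None
```

The job is handed in at about 30 s of the 72 s allowed, with no verdict returned. By my last measurements the relay sits terminals up between the stops, within about 1–2 mm of the nest centre. The clamp arm was pushed home against its stop and released. I kept clear of the bystanders but did not re-measure their positions.

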